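Index a bangle to its next setting and lock the stage

TASK

The bangle on the index stage is ready for its next stone: pull the spring plunger out of its hole, turn the stage one hole counter-clockwise (seen from above) and let the pin drop fully home in that next hole, then swing the brake lever fully over to its closed stop and let go of everything. Work by feel: never force the stage against the pin or the pin against the plate (25 N burrs a hole), and leave the other things on the bench where they lie.

Things in the scene. Friction and masses are not known exactly. Their poses are not given: they have to be found in the camera images.
- indexer: the index fixture, screwed to the bench: grey base 215 x 215 x 12 mm with a round steel index plate and a turning stage on it. Origin: centre of its underside, on the stage's vertical turning axis; z up. Its -x side faces roughly towards the robot, its +y side carries the brake lever.
- index_plate: fixed steel plate, 184 mm across, with a circular slot at 75 mm radius in which flush blocks are clamped, each with one 10 mm hole for the pin (dark spots), unevenly spaced for the stones' layout: the next hole lies 40 to 64 degrees counter-clockwise (from above) from the start hole. Origin: on the turning axis at the plate's upper face, 30 mm above the bench; x points to the start hole, z up.
- stage: turning stage: steel disc 114 mm across, top 52 mm above the bench, with a chuck and brass bangle on it (67 mm across, highest point 78 mm). Origin: on the turning axis, 30 mm above the bench; its x axis points to the plunger, carried 75 mm out on a dark lug (30 mm wide, top at 52 mm). Unlocked it turns with 1 N at the plunger, 3 N with the pin riding; stays where left.
- plunger: spring plunger in the lug. Origin: centre of its 9 mm pin's tip, z up; home, the tip is 7.5 mm below the plate's face. Black round knob 24 mm across, 20 mm high, centred 55.5 mm above the origin; 23 mm collar below it. Spring 6 N + 0.5 N/mm, hard stop at 11 mm. Let go off a hole by over 1 mm, the pin rides on the plate and drops into a hole turned under it, whose side stops the stage.
- brake (a joint): angle of the brake lever: near 0 open (starts at 0 to 0.15), 1.2 rad at its closed stop, growing counter-clockwise seen from above. Its vertical axis stands 128 mm from the indexer's origin along the indexer's +y. It needs 3 to 5 N at its grip and stays where it is left. Closed, it holds the stage by friction.
- brake_grip (a point): middle of the black upright round grip at the end of the brake lever: 20 mm across, 24 mm high, from 42 to 66 mm above the bench, 66 mm from the lever's axis, joined to it by an 11 mm bar. Open space lies all round the grip.
- pliers: bystander, to be left alone: flat-nose pliers lying on the bench, 150 mm long, 13 mm high; origin at the rivet
- mallet: bystander, to be left alone: wooden-handled hammer lying on the bench, 260 mm long
- ring_mandrel: bystander, to be left alone: tapered steel ring mandrel lying on the bench, 270 mm long, 25 mm thick; origin at its thick end
- file: bystander, to be left alone: flat file with a wooden handle lying on the bench, 240 mm long, 19 mm high; origin where blade and handle meet
- spare_bangle: bystander, to be left alone: loose brass bangle lying flat, 67 mm across, 18 mm high
- tray: bystander, to be left alone: white sorting tray, 90 x 160 x 28 mm
- dish: bystander, to be left alone: small white dish, 72 mm across, 22 mm high

How it is judged:
On the way, in this order (a step that is already met when the one before it is completed fails the run):
1. the pin is drawn clear of its hole (z of plunger in the frame of index_plate above -0.0005 m), for 0.1 s.
2. the stage stands locked: the pin is home in the next hole (x of plunger in the frame of index_plate between 0.026 and 0.064 m and y of plunger in the frame of index_plate above 0.04 m and z of plunger in the frame of index_plate below -0.0065 m), for 0.2 s.
3. the brake lever is closed (value of joint brake above 1.1 rad), for 0.1 s.
At the end, for the whole second after the job is handed in: The pin is home in the next hole (tip at least 6.5 mm below the plate's face, between about 32 and 70 degrees on from the start hole, where no other hole lies), the brake lever stands at 1.1 rad or more (its stop is at 1.2), and the stage is at rest (all of step 2 and value of joint brake above 1.1 rad and angular speed of stage below 0.05 rad/s); the robot touches nothing.
It fails at once if the pin presses on the index plate, on its face or the side of a hole, with more than 25 N (contact force between plunger and index_plate above 25 N).
It fails at once if a bystander is moved more than 25 mm (distance of any of pliers, mallet, ring_mandrel, file, spare_bangle, tray, dish from where it was at the start of the episode above 0.025 m).
It also fails if it takes over 64 s, if anything falls off the work surface, if the arm or the gripper's body presses on something with over 40 N, if the wrist force passes 120 N, or if a joint passes its speed limit or range.

ROBOT

A 6-joint arm with a two-finger parallel gripper is mounted at the origin on the work surface. World frame = base frame: x ahead of the robot, y to its left, z up, the work surface at z = 0. Lengths are in m, angles in rad, forces in N, time in s.
With the tool pointing down it reaches from about 0.325 to 0.85 m from the base axis. Payload 4.4 kg.
Tool frame: the origin (TCP) lies midway between the tips of the shut fingers; the grasp point (between the pads) lies 19 mm behind it; z points along the fingers, y is the line along which they close (so a half turn about z gives the same grasp; the last joint's range is limited). The gripper opens to 94 mm and grips with 3 to 60 N. Pads are 16 mm wide; open, the fingers measure 119 mm over their backs; the gripper's body (75 mm by 177 mm) begins 78 mm behind the grasp point.
Start: joints at [-1.327, 0.207, 1.542, -0, 1.393, -0.15], TCP at [0.221, -0.531, 0.205] pointing down, gripper open.
Joint ranges: [-2.73, 2.73], [-0.86, 2.22], [0.23, 2.46], [-1.11, 4.25], [0.08, 2.63], [-2.82, 2.82]. Speed limits (rad/s): [2.79, 2.79, 3.14, 3.14, 3.14, 3.14].

INTERFACE

Orientations are given as a unit quaternion [w, x, y, z].
In Python, from plant import * gives the robot as it stands. The module is installed in compiled form; this text tells all that it offers.
- The arm moves only by the tool carry_out, never from a script. Its argument "series" is a list of rows, each a list of 5 numbers: the opening, from 0 (shut) to 1 (fully open), then the shift along the tool's x, y, z scaled (see below), then the turn about the tool's z scaled (see below). In form: [[hand, tx, ty, tz, roll], ...]. A call has 1 to 5 rows; each row is the pose to reach, as a shift and turn from the pose commanded when the call began, along the tool's axes at that moment, turning the shorter way round; what a row does not reach only later rows make up. The controller multiplies each number of a shift by 0.15 m and each number of a turn by pi rad. A row lasts 1/10 s, in which the tool goes at most 50 mm and 8.59 degrees, less where a joint would pass 70% of its speed; a pose out of reach is approached as far as the arm can. A call with a number of a shift or a turn outside -1 to 1 is refused whole. A call with a gripper value outside its range is refused whole. The fingers move at their own pace and stop on an object; "force" is the grip in N (left out, the last holds). Time passes only in rows, so rows that repeat a pose let the fingers close. It gives the time, the measured TCP pose, the force, the opening and the grip force at its end, in the units of the state.
- get_state(): the state, without advancing time (a new reading comes with each control period).
- read_camera(name): name is "side" or "top"; returns a dict with "pixels" (384x512x3 uint8, red, green, blue), "K" (3x3 intrinsics, pixels), "k1" (the pictures are not rectified: a ray, as slopes to the right and down, at radius r is drawn at 1 + k1 r^2 times it, then the intrinsics apply), "cam_to_world" (4x4, takes a point from camera to world coordinates). Camera axes: x right, y up, looking along -z (the intrinsics and any distortion apply to the point x, -y, -z); pixel columns grow to the right and rows downward; lengths in m; the calibration is good to about 2 mm. A picture is of the moment at which its call begins. There is no depth.
- job_done(): hands the job in; it is judged then, once.
The state is a dict: "clock": time; "joints": joint angles; "qd": joint speeds; "tau": joint torques, N m; "eef_pos": TCP position; "orientation": TCP orientation; "contact_force": force on the tool from outside, world axes, zero at the start; "torque": the same for the moment, N m; "gripper_width": opening from 0.0 (shut) to 1.0 (fully open); "grip_force": force on a finger pad.
Only numpy, scipy, OpenCV 4.12 (cv2) and the standard library are available. Lean on these libraries where they do the work, as an engineer would, in place of code of your own. Each camera call takes 0.05 s, during which the arm holds its last target. There are 200 camera calls.

## Working session

There is one attempt and no reset: what is moved stays moved. The work goes in short steps, Python scripts to look and compute and a tool call to move; the robot and the scene stay as the last step left them, time stands still between calls to the robot, and variables do not carry over. Pictures are saved under pics/ and viewed, at most 10 in all, crops included, and the job is handed in when it is done.

Besides the shell and the picture viewer there is one more tool, called after "Call:" as a command line: name --pt "numbers of a row" for each row, then --argument value for the rest. carry_out: Moves the arm, as the interface text tells. Its arguments: {"type":"object","properties":{"series":{"type":"array","items":{"type":"array","items":{"type":"number","minimum":-1,"maximum":1}}},"force":{"type":"number"}},"required":["series"]}

```bash
mkdir -p pics
cat > h.py <<'E'
from plant import *
import numpy as np, cv2
def ray(c,u,v):
    K=c["K"];xd=(u-K[0,2])/K[0,0];yd=(v-K[1,2])/K[1,1]
    rd=np.hypot(xd,yd);r=rd
    for _ in range(30): r=rd/(1+c["k1"]*r*r)
    s=r/rd if rd>0 else 1
    T=np.array(c["cam_to_world"]);d=T[:3,:3]@np.array([xd*s,-yd*s,-1.]);return T[:3,3],d
def onplane(c,u,v,z):
    o,d=ray(c,u,v);return o+d*(z-o[2])/d[2]
def proj(c,P):
    T=np.array(c["cam_to_world"]);p=T[:3,:3].T@(np.array(P)-T[:3,3]);x,y=p[0]/-p[2],-p[1]/-p[2]
    f=1+c["k1"]*(x*x+y*y);K=c["K"];return K[0,0]*x*f+K[0,2],K[1,1]*y*f+K[1,2]
def snap(n,f):
    c=read_camera(n);c["K"]=np.array(c["K"]);cv2.imwrite("pics/"+f,cv2.cvtColor(c["pixels"],cv2.COLOR_RGB2BGR));return c
E
python3 - <<'E'
from h import *
for n in("top","side"):
    c=snap(n,n+"0.png");print(c["K"],c["k1"],c["cam_to_world"])
print(get_state())
E
```

```text
[[491.08033367   0.         245.19011078]
 [  0.         491.08033367 192.17156095]
 [  0.           0.           1.        ]] -0.18039543935492855 [[ 0.00324512  0.98412141 -0.17746696  0.3444755 ]
 [-0.99998023  0.0041494   0.00472461 -0.00643639]
 [ 0.00538597  0.17744812  0.98411542  1.39757651]
 [ 0.          0.          0.          1.        ]]
[[452.56155482   0.         264.86139141]
 [  0.         452.56155482 180.35947224]
 [  0.           0.           1.        ]] -0.07048444161266519 [[ 0.96312973  0.21141706 -0.16638495  0.37157169]
 [-0.26884931  0.73320354 -0.62460597 -0.79525976]
 [-0.01005833  0.64630906  0.76300946  1.0202564 ]
 [ 0.          0.          0.          1.        ]]
{'clock': 0.1, 'joints': array([-1.32648678e+00,  2.07305064e-01,  1.54277385e+00, -2.40550945e-06,
        1.39348532e+00, -1.50514172e-01]), 'qd': array([ 1.92280584e-04, -4.26210622e-05, -3.46680445e-03,  9.02585467e-04,
        1.39111371e-03, -2.31146441e-03]), 'tau': array([ 4.98724603e-04, -3.71858919e+01, -2.82293880e+01,  7.01810606e-02,
        3.10989632e-02, -4.44084560e-05]), 'eef_pos': array([ 0.22097963, -0.53007667,  0.20444145]), 'orientation': array([-9.84653288e-04,  9.80576961e-01,  1.96132231e-01, -4.73968360e-05]), 'contact_force': array([0.00534462, 0.10669644, 0.67315384]), 'torque': array([ 0.0309381 , -0.00720666,  0.01429117]), 'grip_force': 0.0, 'gripper_width': 1.001746145818077}
```

View pics/top0.png

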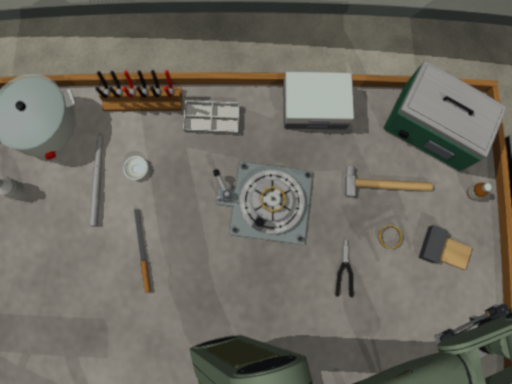

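View pics/side0.png

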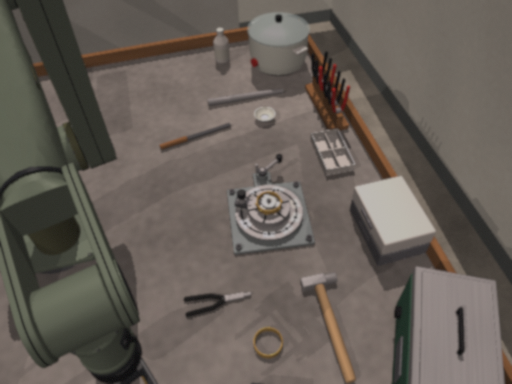

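The top view shows the fixture centred near (272,202), the plunger knob near (259,223), and the brake pivot near (226,196) with its grip at (217,172). Next I'll enlarge both views.

Run:
```python
from h import *
a=cv2.imread("pics/top0.png")[150:255,200:325];b=cv2.imread("pics/side0.png")[145:260,220:320]
f=lambda i,s:cv2.resize(i,None,fx=s,fy=s,interpolation=cv2.INTER_CUBIC)
A=f(a,5);cv2.imwrite("pics/crop.png",A)
B=f(b,5);cv2.imwrite("pics/crops.png",B)
c=snap("top","t1.png")
for n,u,v,z in(("knob",259,223,.078),("pivot",226,196,.04),("grip",217,172,.066),("ctr",272,201,.03)):print(n,onplane(c,u,v,z))
```

```text
knob [ 0.49793405 -0.05036902  0.078     ]
pivot [0.57814899 0.04084598 0.04      ]
grip [0.64120001 0.0656539  0.066     ]
ctr [ 0.5660858  -0.08877317  0.03      ]
```

View pics/crop.png

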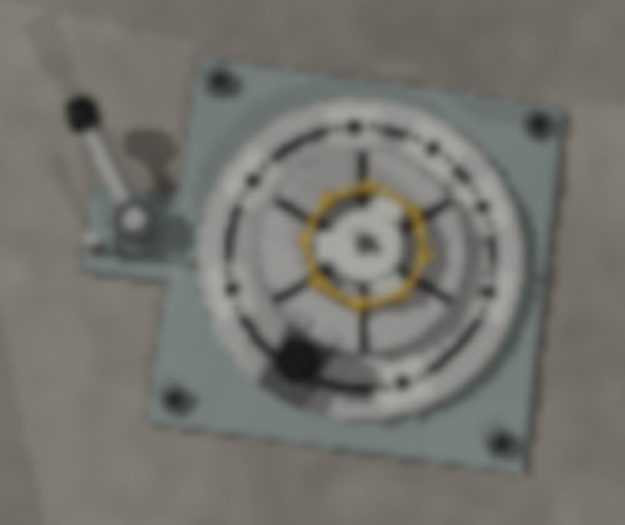

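View pics/crops.png

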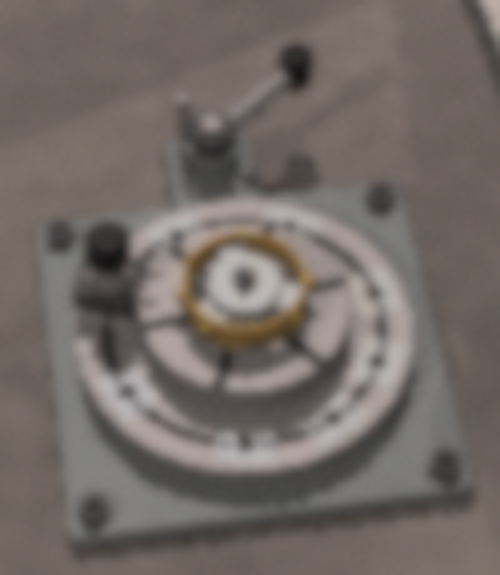

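The crops show the knob at (298,358) in the top crop, with holes at (402,382), (488,292), (483,206), (433,148), (354,127), (252,180) and (231,289). Counter-clockwise, the next hole is the one at (402,382).

Run:
```python
from h import *
c=snap("top","t2.png");s=snap("side","s2.png")
w=lambda x,y,z:onplane(c,200+(x+.5)/5-.5,150+(y+.5)/5-.5,z)
H=np.array([w(x,y,.03) for x,y in((402,382),(488,292),(483,206),(433,148),(354,127),(252,180),(231,289))])[:,:2]
sol=np.linalg.lstsq(np.c_[2*H,np.ones(len(H))],(H**2).sum(1),rcond=None)[0];C=sol[:2]
print("ctr",C,"r",np.sqrt(sol[2]+C@C), np.degrees(np.arctan2(*(H-C).T[::-1])))
# corners of base z=.012
B=np.array([w(x,y,.012) for x,y in((203,60),(566,100),(526,468),(152,424))]);print("base",B.mean(0),B)
def tri(p,q):
    o1,d1=ray(c,*p);o2,d2=ray(s,*q);t=np.linalg.lstsq(np.c_[d1,-d2],o2-o1,rcond=None)[0]
    a,b=o1+d1*t[0],o2+d2*t[1];return (a+b)/2,np.linalg.norm(a-b)
cr=lambda x,y:(200+(x+.5)/5-.5,150+(y+.5)/5-.5)
cs=lambda x,y:(220+(x+.5)/5-.5,145+(y+.5)/5-.5)
for n,p,q in(("knob",(299,358),(108,243)),("grip",(82,112),(295,64)),("piv",(133,218),(211,128))):
    P,e=tri(cr(*p),cs(*q));d=P[:2]-C;print(n,P,e,np.hypot(*d),np.degrees(np.arctan2(d[1],d[0])))
    for z in(.054,.078):print(w(*p,z))
st=get_state();print(st["clock"],st["eef_pos"])
```

```text
ctr [ 0.56657861 -0.08784983] r 0.0751405634837287 [-162.15740004 -105.69682697  -67.4188311   -33.78503959    2.41706265
   54.61432772  104.61365387]
base [ 0.56685142 -0.09007539  0.012     ] [[ 0.68441151  0.00168315  0.012     ]
 [ 0.66178039 -0.20924024  0.012     ]
 [ 0.44836014 -0.18220498  0.012     ]
 [ 0.47285366  0.02946051  0.012     ]]
knob [ 0.5033048  -0.05140492  0.08013606] 0.001442430437238781 0.07301922308549136 150.0586036723926
[ 0.50571517 -0.05227554  0.054     ]
[ 0.50283498 -0.05145673  0.078     ]
grip [0.64413316 0.06907787 0.05422963] 0.000626689788337943 0.17504573834136503 63.70115803289821
[0.64386408 0.06910875 0.054     ]
[0.63851617 0.0677593  0.078     ]
piv [0.58511409 0.04008274 0.04772878] 0.000709895322974253 0.12926834625884148 81.75608161847371
[0.58363771 0.03988218 0.054     ]
[0.57936561 0.0390548  0.078     ]
0.25 [ 0.22106998 -0.53041434  0.20489347]
```

Call:
carry_out --pt "0.6 0.25 -0.18 0.03 0" --pt "0.6 0.5 -0.37 0.06 0" --pt "0.6 0.75 -0.55 0.09 0" --pt "0.6 0.986 -0.742 0.122 0" --pt "0.6 0.986 -0.742 0.122 0" --force 5

```text
clock: 0.75
eef_pos: [0.3163, -0.366, 0.186]
orientation: [-0.002, 0.98, 0.199, 0.0]
contact_force: [-0.6, -0.4, 0.1]
gripper_width: 0.616
grip_force: 0.0
```

Call:
carry_out --pt "0.6 0.25 -0.18 0.03 0" --pt "0.6 0.5 -0.37 0.06 0" --pt "0.6 0.75 -0.55 0.09 0" --pt "0.6 0.986 -0.742 0.122 0" --pt "0.6 0.986 -0.742 0.122 0"

```text
clock: 1.25
eef_pos: [0.4098, -0.2077, 0.1682]
orientation: [-0.001, 0.98, 0.199, 0.0]
contact_force: [-0.8, 0.4, 0.5]
gripper_width: 0.597
grip_force: 0.0
```

Call:
carry_out --pt "0.6 0.25 -0.18 0.03 0.04" --pt "0.6 0.5 -0.37 0.06 0.08" --pt "0.6 0.75 -0.55 0.09 0.12" --pt "0.6 0.986 -0.742 0.122 0.16" --pt "0.6 0.986 -0.742 0.122 0.2"

```text
clock: 1.75
eef_pos: [0.504, -0.0494, 0.1502]
orientation: [-0.0, 0.993, -0.117, 0.0]
contact_force: [0.1, -0.4, -0.6]
gripper_width: 0.6
grip_force: 0.0
```

Call:
carry_out --pt "0.6 0 0 0 0.046" --pt "0.6 0 0 0 0.092" --pt "0.6 0 0 0 0.092" --pt "0.6 0 0 0 0.092"

```text
clock: 2.15
eef_pos: [0.5025, -0.0532, 0.1506]
orientation: [0.0, 0.966, -0.257, 0.0]
contact_force: [-0.0, -0.0, -0.2]
gripper_width: 0.602
grip_force: 0.0
```

```bash
cat >> h.py <<'E'
def goto(P):
    st=get_state();w,x,y,z=st["orientation"];from scipy.spatial.transform import Rotation as R
    r=R.from_quat([x,y,z,w]);d=np.array(P)-st["eef_pos"];m=r.as_matrix()
    print("t",round(st["clock"],2),"pos",st["eef_pos"].round(4),"F",st["contact_force"].round(2),"g",round(st["gripper_width"],3),round(st["grip_force"],1),"yawx",np.degrees(np.arctan2(m[1,0],m[0,0])).round(1),"cmd",(m.T@d/.15).round(3), "q6",st["joints"][5].round(2))
E
python3 - <<'E'
from h import *
c=snap("side","s3.png");b=c["pixels"][100:260,190:340,::-1];cv2.imwrite("pics/s3c.png",cv2.resize(b,None,fx=3.7,fy=3.7,interpolation=cv2.INTER_CUBIC))
goto([.502,-.051,.059])
E
```

```text
t 2.2 pos [ 0.5025 -0.053   0.1507] F [ 0.14  0.31 -0.2 ] g 0.599 0.0 yawx -29.9 cmd [-0.01  -0.01   0.611] q6 1.82
```

View pics/s3c.png

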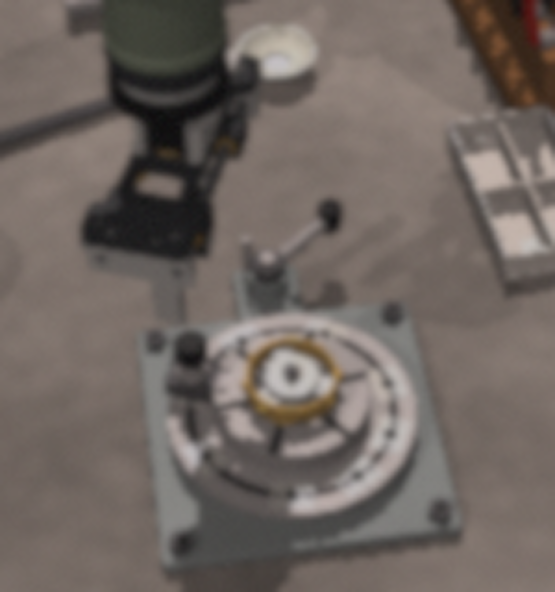

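The gripper hangs open just above and in line with the knob (picture ~(190,350)). I'll descend and close lightly.

Call:
carry_out --pt "0.6 -0.01 -0.01 0.2 0" --pt "0.6 -0.01 -0.01 0.4 0" --pt "0.6 -0.01 -0.01 0.55 0" --pt "0.6 -0.01 -0.01 0.605 0" --pt "0.6 -0.01 -0.01 0.605 0" --force 3

```text
clock: 2.7
eef_pos: [0.5007, -0.05, 0.0587]
orientation: [0.0, 0.966, -0.258, -0.001]
contact_force: [0.1, 0.2, -0.2]
gripper_width: 0.599
grip_force: 0.0
```

Call:
carry_out --pt "0.4 0 0 0 0" --pt "0.35 0 0 0 0" --pt "0.3 0 0 0 0" --pt "0.25 0 0 0 0" --pt "0.2 0 0 0 0"

```text
clock: 3.2
eef_pos: [0.5023, -0.0499, 0.0605]
orientation: [-0.0, 0.966, -0.258, 0.001]
contact_force: [0.2, 0.3, 2.5]
gripper_width: 0.255
grip_force: 3.0
```

Call:
carry_out --pt "0.2 0 0 0 0" --pt "0.2 0 0 0 0" --pt "0.2 0 0 0 0"

```text
clock: 3.5
eef_pos: [0.5023, -0.0499, 0.0604]
orientation: [-0.0, 0.966, -0.258, 0.001]
contact_force: [-0.2, 0.6, 5.2]
gripper_width: 0.256
grip_force: 3.0
```

```bash
python3 -c "
from h import *
goto([.502,-.051,.059])"
```

```text
t 3.5 pos [ 0.5023 -0.0499  0.0604] F [-0.2   0.61  5.19] g 0.256 3.0 yawx -29.9 cmd [0.002 0.007 0.01 ] q6 1.82
```

Call:
carry_out --pt "0.15 0 0 0 0" --pt "0.15 0 0 -0.01 0" --pt "0.15 0 0 -0.03 0" --pt "0.15 0 0 -0.05 0" --pt "0.15 0 0 -0.065 0" --force 25

```text
clock: 4.0
eef_pos: [0.502, -0.0501, 0.0685]
orientation: [0.0, 0.966, -0.258, 0.0]
contact_force: [5.6, -1.2, -9.6]
gripper_width: 0.248
grip_force: 25.0
```

Call:
carry_out --pt "0.15 0 0 0 0" --pt "0.15 0 0 0 0" --pt "0.15 0 0 0 0"

```text
clock: 4.3
eef_pos: [0.5019, -0.0501, 0.0682]
orientation: [0.0, 0.966, -0.258, 0.0]
contact_force: [5.1, -1.4, -9.8]
gripper_width: 0.246
grip_force: 25.0
```

```bash
python3 -c "
from h import *
goto([.502,-.051,.069])"
```

```text
t 4.3 pos [ 0.5019 -0.0501  0.0682] F [ 5.13 -1.44 -9.83] g 0.246 25.0 yawx -29.9 cmd [ 0.003  0.005 -0.005] q6 1.82
```

Call:
carry_out --pt "0.15 0.003 0 -0.013 0" --pt "0.15 0.007 0 -0.015 0" --pt "0.15 0.007 0.009 -0.015 -0.005" --pt "0.15 0.008 0.026 -0.015 -0.017" --pt "0.15 0.01 0.0515 -0.015 -0.033"

```text
clock: 4.8
eef_pos: [0.4985, -0.0571, 0.0706]
orientation: [-0.0, 0.978, -0.207, -0.001]
contact_force: [5.4, -0.7, -11.2]
gripper_width: 0.246
grip_force: 25.0
```

```bash
python3 -c "
from h import *
goto([.502,-.051,.069])"
```

```text
t 4.8 pos [ 0.4985 -0.0571  0.0706] F [  5.38  -0.7  -11.15] g 0.246 25.0 yawx -23.9 cmd [ 0.005 -0.047  0.01 ] q6 1.7
```

Call:
carry_out --pt "0.15 0.003 0.03 0.002 -0.019" --pt "0.15 0.008 0.061 0.003 -0.039" --pt "0.15 0.019 0.121 0.003 -0.078" --pt "0.15 0.037 0.179 0.003 -0.117" --pt "0.15 0.058 0.227 0.003 -0.15"

```text
clock: 5.3
eef_pos: [0.4921, -0.0915, 0.07]
orientation: [-0.001, 1.0, 0.028, -0.001]
contact_force: [5.0, 0.3, -10.9]
gripper_width: 0.248
grip_force: 25.0
```

```bash
python3 -c "
from h import *
goto([.502,-.051,.069])
c=snap('top','t4.png');cv2.imwrite('pics/t4c.png',cv2.resize(c['pixels'][150:255,200:325,::-1],None,fx=5,fy=5,interpolation=cv2.INTER_CUBIC))"
```

```text
t 5.3 pos [ 0.4921 -0.0915  0.07  ] F [  4.96   0.33 -10.86] g 0.248 25.0 yawx 3.3 cmd [ 0.081 -0.266  0.007] q6 1.16
```

View pics/t4c.png

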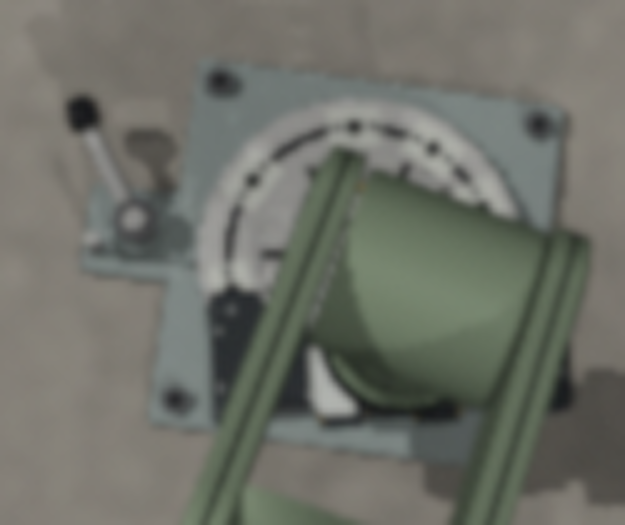

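The arm hides the plunger from the top camera; the fixture itself hasn't shifted. I'll turn 11° more, stop short of the hole, lower and let the pin ride.

Call:
carry_out --pt "0.15 0.002 0.035 0 -0.022" --pt "0.15 0.005 0.07 0 -0.044" --pt "0.15 0.009 0.0954 0 -0.061" --pt "0.15 0.009 0.0954 0.005 -0.061" --pt "0.15 0.009 0.0954 0.011 -0.061"

```text
clock: 5.85
eef_pos: [0.4942, -0.1057, 0.0688]
orientation: [-0.0, 0.993, 0.121, -0.001]
contact_force: [1.6, -0.8, -10.3]
gripper_width: 0.247
grip_force: 25.0
```

```bash
python3 -c "
from h import *
goto([.502,-.051,.069])"
```

```text
t 5.85 pos [ 0.4942 -0.1057  0.0688] F [  1.63  -0.77 -10.26] g 0.247 25.0 yawx 13.9 cmd [ 0.138 -0.342 -0.001] q6 0.95
```

Call:
carry_out --pt "0.15 0 0 0.004 0" --pt "0.15 0 0 0.008 0" --pt "0.15 0 0 0.008 0" --pt "0.29 0 0 0.008 0" --pt "0.29 0 0 0.008 0"

```text
clock: 6.35
eef_pos: [0.4969, -0.1067, 0.0703]
orientation: [0.001, 0.993, 0.122, 0.001]
contact_force: [-0.2, 1.3, 0.1]
gripper_width: 0.288
grip_force: 0.2
```

```bash
python3 -c "
from h import *
goto([.502,-.051,.069])"
```

```text
t 6.35 pos [ 0.4969 -0.1067  0.0703] F [-0.18  1.27  0.11] g 0.288 0.2 yawx 14.0 cmd [ 0.122 -0.352  0.009] q6 0.94
```

Call:
carry_out --pt "0.29 -0.017 0 0.03 0" --pt "0.29 -0.017 0.008 0.045 0" --pt "0.29 -0.017 0.015 0.045 0" --pt "0.29 -0.017 0.021 0.045 0" --pt "0.29 -0.017 0.026 0.045 0"

```text
clock: 6.85
eef_pos: [0.4933, -0.1083, 0.0617]
orientation: [-0.002, 0.993, 0.121, -0.0]
contact_force: [-1.0, 9.5, 4.4]
gripper_width: 0.292
grip_force: 4.5
```

```bash
python3 -c "
from h import *
goto([.502,-.051,.069])"
```

```text
t 6.85 pos [ 0.4933 -0.1083  0.0617] F [-1.03  9.46  4.35] g 0.292 4.5 yawx 13.9 cmd [ 0.148 -0.357 -0.047] q6 0.94
```

```bash
python3 -c "
from h import *
c=snap('side','s5.png');cv2.imwrite('pics/s5c.png',cv2.resize(c['pixels'][160:250,215:320,::-1],None,fx=6,fy=6,interpolation=cv2.INTER_CUBIC))
goto([.502,-.051,.069])"
```

```text
t 6.9 pos [ 0.4933 -0.1082  0.0617] F [-0.94  7.96  4.87] g 0.291 4.0 yawx 13.9 cmd [ 0.148 -0.357 -0.047] q6 0.94
```

View pics/s5c.png

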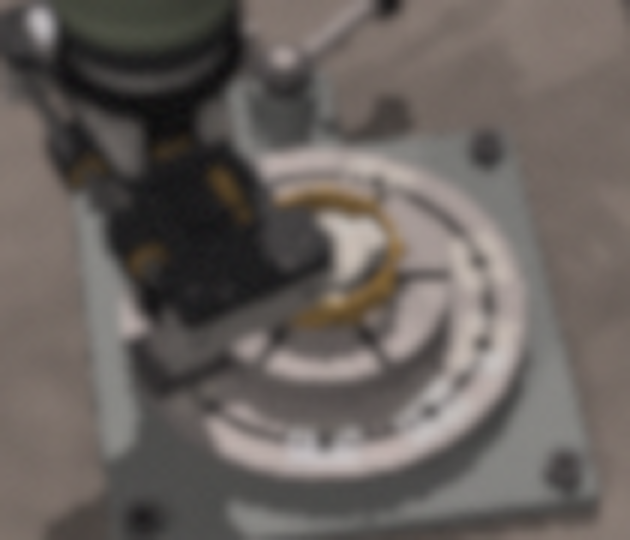

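The gripper straddles the knob, and the lug is over the block of the next hole. The push met 8–9 N. I'll back off, then push the other way to feel whether the pin has already dropped.

Call:
carry_out --pt "0.29 0 -0.013 0 0" --pt "0.29 0 -0.026 0 0" --pt "0.29 0 -0.026 0 0"

```text
clock: 7.2
eef_pos: [0.493, -0.1072, 0.0618]
orientation: [0.001, 0.993, 0.122, 0.0]
contact_force: [0.4, -0.1, 0.4]
gripper_width: 0.289
grip_force: 0.0
```

Call:
carry_out --pt "0.29 0 -0.005 0 0" --pt "0.29 0 -0.01 0 0" --pt "0.29 0 -0.01 0 0"

```text
clock: 7.5
eef_pos: [0.4925, -0.1055, 0.0617]
orientation: [0.0, 0.993, 0.122, -0.0]
contact_force: [0.4, 0.0, -0.3]
gripper_width: 0.291
grip_force: 0.0
```

Call:
carry_out --pt "0.29 0 -0.005 0 0" --pt "0.29 0 -0.01 0 0" --pt "0.29 0 -0.01 0 0"

```text
clock: 7.8
eef_pos: [0.4923, -0.1044, 0.0618]
orientation: [0.001, 0.993, 0.122, 0.0]
contact_force: [0.3, -1.5, -0.5]
gripper_width: 0.29
grip_force: 1.2
```

Call:
carry_out --pt "0.29 0 -0.004 0 0" --pt "0.29 0 -0.008 0 0" --pt "0.29 0 -0.008 0 0"

```text
clock: 8.1
eef_pos: [0.4922, -0.1039, 0.0618]
orientation: [0.001, 0.993, 0.122, 0.0]
contact_force: [0.6, -5.7, -2.2]
gripper_width: 0.292
grip_force: 2.5
```

Call:
carry_out --pt "0.29 0 -0.004 0 0" --pt "0.29 0 -0.008 0 0" --pt "0.29 0 -0.008 0 0"

```text
clock: 8.4
eef_pos: [0.4918, -0.1029, 0.0619]
orientation: [0.001, 0.993, 0.122, 0.0]
contact_force: [0.1, -6.1, -1.9]
gripper_width: 0.291
grip_force: 2.7
```

The knob slides at a steady 6 N, so the pin is riding rather than in a hole. Pushing forward again.

Call:
carry_out --pt "0.29 0 0.01 0 0" --pt "0.29 0 0.02 0 0" --pt "0.29 0 0.03 0 0" --pt "0.29 0 0.038 0 0" --pt "0.29 0 0.044 0 0"

```text
clock: 8.9
eef_pos: [0.4928, -0.1066, 0.0616]
orientation: [-0.001, 0.993, 0.122, -0.0]
contact_force: [-0.2, 5.6, 1.5]
gripper_width: 0.289
grip_force: 2.5
```

Call:
carry_out --pt "0.29 0 0.005 0 0" --pt "0.29 0 0.01 0 0" --pt "0.29 0 0.01 0 0"

```text
clock: 9.2
eef_pos: [0.4928, -0.1068, 0.0615]
orientation: [-0.003, 0.993, 0.121, -0.001]
contact_force: [-0.0, 8.2, 3.3]
gripper_width: 0.294
grip_force: 3.8
```

Call:
carry_out --pt "0.29 0 0.005 0 0" --pt "0.29 0 0.01 0 0" --pt "0.29 0 0.01 0 0"

```text
clock: 9.5
eef_pos: [0.4929, -0.1078, 0.0615]
orientation: [-0.003, 0.993, 0.122, -0.001]
contact_force: [-0.3, 8.6, 3.5]
gripper_width: 0.293
grip_force: 4.3
```

Call:
carry_out --pt "0.29 0 0.003 0 0" --pt "0.29 0 0.006 0 0" --pt "0.29 0 0.006 0 0"

```text
clock: 9.8
eef_pos: [0.493, -0.1085, 0.0614]
orientation: [-0.003, 0.993, 0.122, -0.001]
contact_force: [-1.1, 9.4, 4.2]
gripper_width: 0.291
grip_force: 4.5
```

Call:
carry_out --pt "0.29 0 0.004 -0.007 0" --pt "0.29 0 0.007 -0.013 0" --pt "0.29 0 0.01 -0.013 0" --pt "0.29 0 0.013 -0.013 0" --pt "0.29 0 0.013 -0.013 0"

```text
clock: 10.3
eef_pos: [0.4947, -0.1142, 0.0638]
orientation: [0.0, 0.993, 0.122, -0.0]
contact_force: [-1.0, 2.5, -1.5]
gripper_width: 0.292
grip_force: 1.0
```

Call:
carry_out --pt "0.29 0 0.003 0 0" --pt "0.29 0 0.006 0 0" --pt "0.29 0 0.006 0 0"

```text
clock: 10.6
eef_pos: [0.4947, -0.1144, 0.0638]
orientation: [-0.0, 0.993, 0.122, -0.0]
contact_force: [-2.0, 3.5, -0.2]
gripper_width: 0.291
grip_force: 1.9
```

Call:
carry_out --pt "0.29 0 0.004 0 0" --pt "0.29 0 0.008 0 0" --pt "0.29 0 0.008 0 0"

```text
clock: 10.9
eef_pos: [0.4948, -0.1146, 0.0637]
orientation: [-0.001, 0.993, 0.122, -0.0]
contact_force: [-2.7, 5.9, 1.6]
gripper_width: 0.292
grip_force: 3.2
```

Call:
carry_out --pt "0.29 0 0.004 0 0" --pt "0.29 0 0.008 0 0" --pt "0.29 0 0.008 0 0"

```text
clock: 11.2
eef_pos: [0.4948, -0.1147, 0.0637]
orientation: [-0.002, 0.993, 0.121, -0.001]
contact_force: [-2.2, 8.6, 2.9]
gripper_width: 0.291
grip_force: 4.5
```

It's firmly blocked now at about 198°, as it would be with the pin in the hole. I'll centre on the knob, open, rise and check its height.

Call:
carry_out --pt "0.29 0 -0.015 0 0" --pt "0.29 0 -0.03 0 0" --pt "0.45 0 -0.033 0 0" --pt "0.6 0 -0.033 0 0" --pt "0.6 0 -0.033 0 0"

```text
clock: 11.7
eef_pos: [0.4949, -0.1127, 0.0641]
orientation: [0.001, 0.993, 0.122, 0.001]
contact_force: [-0.0, -0.2, 0.3]
gripper_width: 0.508
grip_force: 0.0
```

Call:
carry_out --pt "0.6 0 0 -0.2 0" --pt "0.6 0 0 -0.5 0" --pt "0.6 0 0 -0.8 0" --pt "0.6 0 0 -0.9 0" --pt "0.6 0 0 -0.9 0"

```text
clock: 12.2
eef_pos: [0.4969, -0.1134, 0.2026]
orientation: [0.002, 0.993, 0.122, 0.004]
contact_force: [0.5, -0.4, -0.6]
gripper_width: 0.6
grip_force: 0.0
```

Call:
carry_out --pt "0.6 -0.3 -0.25 0 0" --pt "0.6 -0.3 -0.5 0 0" --pt "0.6 -0.3 -0.75 0 0" --pt "0.6 -0.3 -1 0 0" --pt "0.6 -0.3 -1 0 0"

```text
clock: 12.7
eef_pos: [0.4117, 0.0259, 0.1966]
orientation: [-0.001, 0.992, 0.124, -0.002]
contact_force: [0.6, -0.2, -0.1]
gripper_width: 0.602
grip_force: 0.0
```

```bash
python3 -c "
from h import *
c=snap('side','s6.png');a=cv2.resize(c['pixels'][145:260,220:320,::-1],None,fx=4,fy=4,interpolation=cv2.INTER_CUBIC)
t=snap('top','t6.png');b=cv2.resize(t['pixels'][150:265,205:305,::-1],None,fx=4,fy=4,interpolation=cv2.INTER_CUBIC)
cv2.imwrite('pics/c6.png',np.hstack([a,b]))
goto([.648,.058,.14])"
```

```text
t 12.8 pos [0.4134 0.023  0.1973] F [-0.09 -0.28 -0.28] g 0.601 0.0 yawx 14.1 cmd [1.575 0.154 0.379] q6 1.17
```

View pics/c6.png

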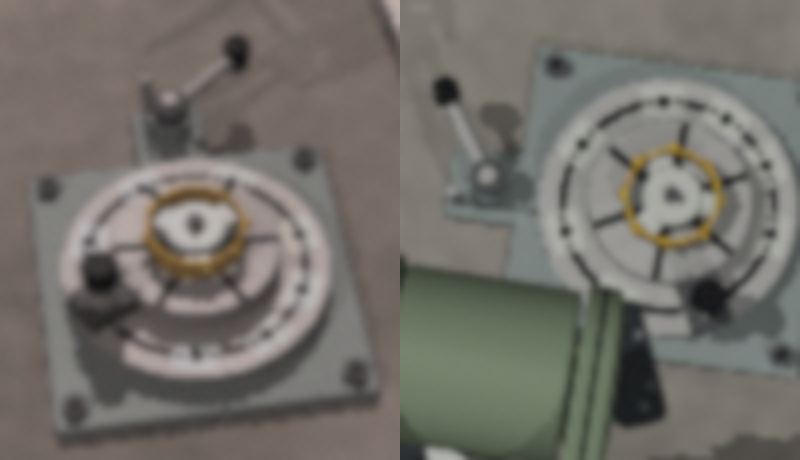

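The side half shows the knob at (99,271) and the top half shows it at (310,297). I'll triangulate its height; the start measurement gave 0.0801 with the pin home.

```bash
python3 -c "
from h import *
c=read_camera('top');s=read_camera('side')
def blob(k,x0,y0,r=9):
    p=k['pixels'][y0-r:y0+r,x0-r:x0+r].max(2);m=(p<45).astype(np.uint8)
    n,l,S,Ce=cv2.connectedComponentsWithStats(m);i=1+np.argmax(S[1:,4]);return Ce[i]+[x0-r,y0-r],S[i]
import copy
def im(f,k):
    k=dict(k);k['pixels']=cv2.imread('pics/'+f)[:,:,::-1];return k
def tri(p,q):
    o1,d1=ray(c,*p);o2,d2=ray(s,*q);t=np.linalg.lstsq(np.c_[d1,-d2],o2-o1,rcond=None)[0]
    a,b=o1+d1*t[0],o2+d2*t[1];return (a+b)/2,np.linalg.norm(a-b)
for a,b,p,q in(('top0.png','side0.png',(259,221),(241,193)),('t6.png','s6.png',(282,224),(244,212))):
    A,B=blob(im(a,c),*p),blob(im(b,s),*q);print(A,B,tri(A[0],B[0]))
print(tri((205+310.5/4-.5,150+297.5/4-.5),(220+99.5/4-.5,145+271.5/4-.5)))
for z in(.078,.0855):print(z,[np.round(proj(s,[.4945,-.1125,z+d]),1) for d in(-.01,.01)])
"
```

```text
(array([259.53846154, 222.03076923]), array([ 5,  6, 10,  9, 65], dtype=int32)) (array([241.16666667, 196.16666667]), array([ 6, 10,  7,  5, 24], dtype=int32)) (array([ 0.50242133, -0.05217137,  0.06863369]), np.float64(0.001466522434341802))
(array([281.90163934, 224.04918033]), array([ 5,  5,  9,  9, 61], dtype=int32)) (array([245.03703704, 215.03703704]), array([ 7, 10,  7,  5, 27], dtype=int32)) (array([ 0.49756178, -0.11336841,  0.06568425]), np.float64(0.0018066947128755533))
(array([ 0.49655601, -0.11303498,  0.07737682]), np.float64(0.0015179437639471043))
0.078 [array([243.4, 214.6]), array([243.1, 210. ])]
0.0855 [array([243.3, 212.9]), array([242.9, 208.3])]
```

The height change since the start is −3 mm of noise, against +7.5 mm if the pin were riding, so it is home, about 48° on. Next, the brake: straddle the grip loosely.

Call:
carry_out --pt "0.45 0.25 0.01 0.0 -0.02" --pt "0.45 0.5 0.02 0.0 -0.04" --pt "0.45 0.75 0.03 0.0 -0.06" --pt "0.45 0.95 0.04 0.1 -0.072" --pt "0.45 0.95 0.04 0.1 -0.072"

```text
clock: 13.4
eef_pos: [0.5558, 0.0499, 0.1803]
orientation: [-0.0, 0.973, 0.232, -0.002]
contact_force: [-1.1, 0.7, 0.6]
gripper_width: 0.453
grip_force: 0.0
```

```bash
python3 -c "
from h import *
goto([.644,.069,.10])"
```

```text
t 13.4 pos [0.5558 0.0499 0.1803] F [-1.1   0.72  0.58] g 0.453 0.0 yawx 26.9 cmd [0.584 0.153 0.533] q6 1.04
```

Call:
carry_out --pt "0.45 0.2 0.05 0.15 0" --pt "0.45 0.4 0.1 0.3 0" --pt "0.45 0.584 0.153 0.45 0" --pt "0.45 0.584 0.153 0.533 0" --pt "0.45 0.584 0.153 0.533 0"

```text
clock: 13.9
eef_pos: [0.6398, 0.0692, 0.1004]
orientation: [-0.001, 0.973, 0.232, -0.004]
contact_force: [-0.2, -0.1, 0.1]
gripper_width: 0.449
grip_force: 0.0
```

```bash
python3 -c "
from h import *
goto([.644,.069,.052])
c=snap('side','s7.png');cv2.imwrite('pics/s7c.png',cv2.resize(c['pixels'][120:210,225:325,::-1],None,fx=6,fy=6,interpolation=cv2.INTER_CUBIC))"
```

```text
t 13.9 pos [0.6398 0.0692 0.1004] F [-0.17 -0.07  0.11] g 0.449 0.0 yawx 26.8 cmd [0.026 0.015 0.322] q6 1.08
```

View pics/s7c.png

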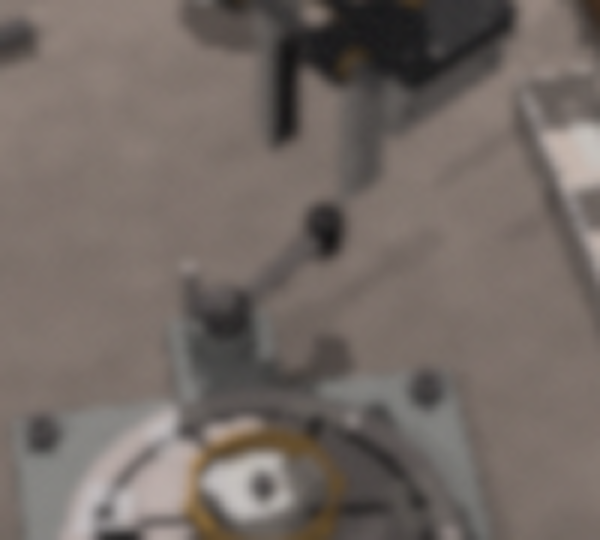

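The fingertips at (285,140) and (360,185) are centred over the grip at (325,228), so I can descend.

Call:
carry_out --pt "0.45 0.02 0.015 0.12 0" --pt "0.45 0.02 0.015 0.24 0" --pt "0.45 0.02 0.015 0.33 0" --pt "0.36 0.02 0.015 0.33 0" --pt "0.33 0.02 0.015 0.33 0" --force 5

```text
clock: 14.45
eef_pos: [0.646, 0.0698, 0.0544]
orientation: [-0.0, 0.973, 0.233, -0.0]
contact_force: [-0.1, -0.2, 0.4]
gripper_width: 0.342
grip_force: 0.0
```

```bash
python3 -c "
from h import *
goto([.644,.069,.052])"
```

```text
t 14.45 pos [0.646  0.0698 0.0544] F [-0.12 -0.24  0.35] g 0.342 0.0 yawx 26.9 cmd [-0.014 -0.001  0.016] q6 1.08
```

Call:
carry_out --pt "0.33 -0.002 -0.046 0.01 -0.033" --pt "0.33 -0.01 -0.0915 0.01 -0.067" --pt "0.33 -0.0215 -0.136 0.01 -0.1" --pt "0.33 -0.038 -0.179 0.01 -0.133" --pt "0.33 -0.059 -0.22 0.01 -0.167"

```text
clock: 14.95
eef_pos: [0.6258, 0.0948, 0.0544]
orientation: [0.002, 0.878, 0.479, 0.002]
contact_force: [2.4, -1.5, -3.1]
gripper_width: 0.33
grip_force: 1.7
```

```bash
python3 -c "
from h import *
goto([.644,.069,.052])"
```

```text
t 14.95 pos [0.6258 0.0948 0.0544] F [ 2.43 -1.53 -3.14] g 0.33 1.7 yawx 57.3 cmd [-0.079  0.195  0.017] q6 0.59
```

Call:
carry_out --pt "0.33 -0.01 -0.046 0 -0.033" --pt "0.33 -0.025 -0.0915 0 -0.067" --pt "0.33 -0.041 -0.136 0 -0.1" --pt "0.33 -0.058 -0.179 0 -0.133" --pt "0.33 -0.079 -0.22 0 -0.167"

```text
clock: 15.45
eef_pos: [0.5933, 0.1045, 0.0556]
orientation: [0.003, 0.724, 0.69, 0.004]
contact_force: [5.3, 2.8, -0.1]
gripper_width: 0.33
grip_force: 2.2
```

```bash
python3 -c "
from h import *
goto([.644,.069,.052])"
```

```text
t 15.45 pos [0.5933 0.1045 0.0556] F [ 5.27  2.75 -0.15] g 0.33 2.2 yawx 87.3 cmd [-0.22   0.349  0.027] q6 0.08
```

Call:
carry_out --pt "0.33 0 -0.03 0 0" --pt "0.33 -0.003 -0.06 0 0" --pt "0.33 -0.006 -0.09 0 0" --pt "0.33 -0.006 -0.09 0 0"

```text
clock: 15.85
eef_pos: [0.5785, 0.1036, 0.0552]
orientation: [0.002, 0.725, 0.688, 0.003]
contact_force: [2.9, 2.2, 1.3]
gripper_width: 0.329
grip_force: 2.0
```

Call:
carry_out --pt "0.33 -0.003 -0.015 0 0" --pt "0.33 -0.006 -0.03 0 0" --pt "0.33 -0.006 -0.03 0 0"

```text
clock: 16.15
eef_pos: [0.5766, 0.1034, 0.0552]
orientation: [0.003, 0.725, 0.688, 0.005]
contact_force: [9.9, 4.7, -1.7]
gripper_width: 0.34
grip_force: 5.0
```

Call:
carry_out --pt "0.33 0 -0.007 0 0" --pt "0.33 0 -0.015 0 0" --pt "0.33 0 -0.015 0 0" --force 20

```text
clock: 16.45
eef_pos: [0.5769, 0.1033, 0.0552]
orientation: [0.005, 0.725, 0.688, 0.007]
contact_force: [15.0, 4.7, -6.8]
gripper_width: 0.332
grip_force: 7.6
```

Call:
carry_out --pt "0.33 0 -0.007 0 0" --pt "0.33 0 -0.01 0 0" --pt "0.33 0 -0.01 0 0"

```text
clock: 16.75
eef_pos: [0.5768, 0.1033, 0.0553]
orientation: [0.006, 0.726, 0.688, 0.008]
contact_force: [18.3, 3.9, -9.9]
gripper_width: 0.331
grip_force: 9.2
```

The lever is hard against its stop. I'll release and rise.

Call:
carry_out --pt "0.33 0 0.03 0 0" --pt "0.4 0 0.055 0 0" --pt "0.5 0 0.07 0 0" --pt "0.55 0 0.07 0 0" --pt "0.55 0 0.07 0 0"

```text
clock: 17.25
eef_pos: [0.5768, 0.1018, 0.0521]
orientation: [-0.001, 0.725, 0.689, -0.001]
contact_force: [-1.2, 0.2, -0.4]
gripper_width: 0.549
grip_force: 0.0
```

Call:
carry_out --pt "0.55 0 0 -0.2 0" --pt "0.55 0 0 -0.5 0" --pt "0.55 0 0 -0.8 0" --pt "0.55 0 0 -0.95 0" --pt "0.55 0 0 -0.95 0"

```text
clock: 17.75
eef_pos: [0.5806, 0.1021, 0.2002]
orientation: [0.003, 0.725, 0.689, 0.003]
contact_force: [0.6, 0.2, 0.3]
gripper_width: 0.552
grip_force: 0.0
```

Call:
carry_out --pt "0.55 0.25 0 0 0" --pt "0.55 0.55 0 0 0" --pt "0.55 0.8 0 0 0" --pt "0.55 0.95 0 0 0" --pt "0.55 0.95 0 0 0"

```text
clock: 18.25
eef_pos: [0.5831, 0.2468, 0.1923]
orientation: [-0.001, 0.724, 0.69, -0.002]
contact_force: [0.7, 0.1, 0.8]
gripper_width: 0.552
grip_force: 0.0
```

```bash
python3 -c "
from h import *
goto([.644,.069,.052])
c=snap('side','s8.png');a=cv2.resize(c['pixels'][145:260,220:320,::-1],None,fx=4,fy=4,interpolation=cv2.INTER_CUBIC)
t=snap('top','t8.png');b=cv2.resize(t['pixels'][150:265,205:305,::-1],None,fx=4,fy=4,interpolation=cv2.INTER_CUBIC)
cv2.imwrite('pics/c8.png',np.hstack([a,b]))"
```

```text
t 18.25 pos [0.5831 0.2468 0.1923] F [0.67 0.06 0.75] g 0.552 0.0 yawx 87.3 cmd [-1.164  0.466  0.934] q6 0.31
```

View pics/c8.png

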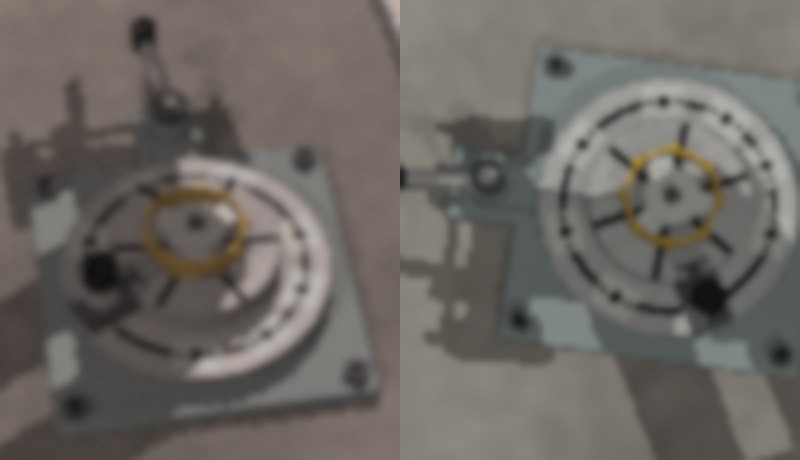

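The knob is where it was, at (99,271) in the side half and (310,297) in the top half. The lever stands at its closed stop, pointing along +y, and the hand is clear.

```bash
python3 -c "
from plant import *
print(job_done())"
```

```text
the job is handed in; nothing more can be done
None
```

I handed the job in at about 18 s: the pin is home in the next hole (about 48° counter-clockwise), the brake lever is against its closed stop, and the arm is clear of everything; no verdict came back.

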